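# Make up two soda-fountain orders

## Robot

A 7-joint arm with a two-finger parallel gripper is mounted at the origin on the work surface. World frame = base frame: x ahead of the robot, y to its left, z up, the work surface at z = 0. Lengths are in m, angles in rad, forces in N, time in s.
With the tool pointing down it reaches from about 0.4 to 0.9 m from the base axis. Payload 5.6 kg.
Tool frame: the origin (TCP) lies at the very end of the fingers, on their centre line; the grasp point (between the pads) lies 19 mm behind it (arm.grasp_offset is the distance from the TCP to the grasp point, in m); y points along the fingers, z is the direction in which the jaws open and shut, and the axes are right-handed (so a half turn about y gives the same grasp; the last joint's range is limited). The gripper opens to 92 mm and grips with 3 to 60 N. Pads are 20 mm wide; open, the fingers measure 128 mm over their backs; the gripper's body (75 mm by 189 mm) begins 69 mm behind the grasp point.
Start: joints at [-1.293, 0.468, -0.012, 1.603, 0.006, 1.071, -0.056], TCP at [0.205, 0.617, 0.215] pointing down, gripper open.
Joint ranges: [-2.53, 2.53], [-0.31, 2.02], [-1.57, 1.55], [0.28, 2.44], [-1.29, 4.43], [0.15, 1.84], [-2.92, 2.92]. Speed limits (rad/s): [2.57, 2.57, 3.14, 3.14, 3.14, 3.14, 3.14].

## Interface

Orientations are given as a unit quaternion [x, y, z, w].
In Python, from plant import arm gives the robot as it stands. The module is installed in compiled form; this text tells all that it offers.
- The arm moves only by the tool jog_arm, never from a script. Its argument "targets" is a list that holds one entry, the list of rows, each a list of 5 numbers: the shift along the tool's x, y, z in m, then the turn about the tool's y in degrees, then the closure in counts, from 0 (fully open) to 255 (shut). A call has 1 to 20 rows; each row is the pose to reach, as a shift and turn from the pose commanded when the call began, along the tool's axes at that moment; what a row does not reach only later rows make up. A row lasts 1/12 s, in which the tool goes at most 41.7 mm and 7.16 degrees, less where a joint would pass 70% of its speed; a pose out of reach is approached as far as the arm can. A call with a gripper value outside its range is refused whole. The fingers move at their own pace and stop on an object; "force" is the grip in N (left out, the last holds). Time passes only in rows, so rows that repeat a pose let the fingers close. It gives the time, the measured TCP pose, the force and the opening at its end, in the units of the state.
- arm.sense(): the state, without advancing time (a new reading comes with each control period).
- arm.camera(name): name is "side" or "top"; returns the picture (400x640x3 uint8, red, green, blue); there is no depth.
- arm.camera_params(name): a dict with "fx", "fy", "cx", "cy" (pixels), "k1" (the pictures are not rectified: a ray, as slopes to the right and down, at radius r is drawn at 1 + k1 r^2 times it, then the intrinsics apply), "xyz" and "rotation" of the camera in the world. Camera axes: x right, y down, z forward; pixel columns grow to the right and rows downward; lengths in m; the calibration is good to about 2 mm. A picture is of the moment at which its call begins. camera_params takes no time and is no camera call.
- arm.job_done(): hands the job in, once; it reports no verdict.
The state is a dict: "time_s": time; "joint_positions": joint angles; "qvel": joint speeds; "joint_efforts": joint torques, N m; "eef_pos": TCP position; "ee_rot": TCP orientation; "ft_force": force on the tool from outside, world axes, zero at the start; "moment": the same for the moment, N m; "grip_width": finger opening in m.
Only numpy, scipy, OpenCV 4.12 (cv2) and the standard library are available. Lean on these libraries where they do the work, as an engineer would, in place of code of your own. Each camera call takes 0.05 s, during which the arm holds its last target. There are 200 camera calls.

## Task

Make up the two orders: on the cream tray stand the amber tumbler, the mint-green sugar bowl and the chrome shaker, and on the black tray the green tumbler and the jar with the blue lid. Each stands upright in the middle of a cork pad of its own (any pad of the right tray); set them down, do not drop them or tip them over. Leave the jar with the yellow lid where it stands.

Things in the scene. Friction and masses are not known exactly. Their poses are not given: they have to be found in the camera images.
- tumbler_amber: Thick-walled amber glass tumbler, open at the top, upright: 100 mm tall, outside diameter 58 mm at the foot growing to 66 mm at the rim, wall 5 mm, about 0.22 kg. Origin: centre of its underside; z up; round, so yaw is free.
- tumbler_green: Thick-walled green glass tumbler, otherwise the same: 100 mm tall, outside diameter 58 mm at the foot to 66 mm at the rim, wall 5 mm, about 0.22 kg. Origin: centre of its underside; z up; round, so yaw is free.
- sugar_bowl: Mint-green ceramic sugar bowl with its lid fixed on: body 68 mm in diameter from 16 to 44 mm up (edges rounded), foot 54 mm, small round lid knob reaching 77 mm, about 0.25 kg. Origin: centre of its underside; z up; round, so yaw is free.
- shaker: Chrome shaker, a plain cylinder 52 mm in diameter up to 85 mm, with a domed pierced top reaching 107 mm, about 0.18 kg. Origin: centre of its underside; z up; round, so yaw is free.
- jar_blue: Topping jar with a cream band and a blue lid: body 58 mm in diameter, lid 60 mm in diameter from 62 to 78 mm up, 78 mm tall in all, about 0.24 kg. Origin: centre of its underside; z up; round, so yaw is free.
- jar_yellow: Topping jar like the other but with a yellow lid: 58 mm body, lid 60 mm in diameter, 78 mm tall. Stays where it is. Origin: centre of its underside; z up; round, so yaw is free.
- tray_cream: Cream serving tray, fixed to the counter, 320 mm (its x) by 115 mm (its y), floor top 6 mm above the counter, rim 6 mm wide and 12 mm high. Three round cork pads, 80 mm in diameter, flush with the floor, centres at tray x = -100, 0 and +100 mm, y = 0. Origin: centre of the underside; x along its length, z up; turned up to 0.12 rad.
- tray_black: Black serving tray, fixed to the counter, 220 mm (its x) by 115 mm (its y), floor top 6 mm above the counter, rim 6 mm wide and 12 mm high. Two round cork pads, 80 mm in diameter, flush with the floor, centres at tray x = -50 and +50 mm, y = 0. Origin: centre of the underside; x along its length, z up; turned up to 0.12 rad.
Mind the look-alikes: they are no part of the job. Several things look just like the sugar_bowl: the one meant starts nearest to the robot's base.

How it is judged:
By the outcome, as a careful person would: the job done as asked, in the order asked, and still so for the second after the job is handed in, with the robot touching nothing.
It also fails if it takes over 136 s, if anything falls off the work surface, if the arm or the gripper's body presses on something with over 40 N, if the wrist force passes 120 N, or if a joint passes its speed limit or range.

## Working session

There is one attempt and no reset: what is moved stays moved. The work goes in short steps, Python scripts to look and compute and a tool call to move; the robot and the scene stay as the last step left them, time stands still between calls to the robot, and variables do not carry over. Pictures are saved under pics/ and viewed, about 12 in all and at most 16, crops included, and the job is handed in when it is done.

Besides the shell and the picture viewer there is one more tool, called after ">>>" by a JSON object that holds its "name" and its "arguments". jog_arm: Moves the arm, as the interface text tells. Its arguments: {"type":"object","properties":{"targets":{"type":"array","items":{"type":"array","items":{"type":"array","items":{"type":"number"}}}},"force":{"type":"number"}},"required":["targets"]}

```bash
mkdir -p pics
python3 - <<'E'
from plant import arm
import cv2
print(arm.sense())
for n in("top","side"):
    print(arm.camera_params(n)); cv2.imwrite(f"pics/{n}0.png",cv2.cvtColor(arm.camera(n),cv2.COLOR_RGB2BGR))
E
```

```text
{'time_s': 0.0, 'joint_positions': array([-1.29305187,  0.4683693 , -0.01158736,  1.60359808,  0.0060092 ,
        1.07139803, -0.05629008]), 'qvel': array([ 2.92644736e-04,  6.16021064e-05,  1.20939165e-03,  1.33771067e-03,
       -4.51287399e-04,  2.39565640e-05,  1.26351908e-03]), 'joint_efforts': array([-1.75256318e-04, -5.20579720e+01, -1.25052626e-02, -2.43747514e+01,
       -5.66383637e-02,  1.71945104e-02,  1.54735785e-04]), 'eef_pos': array([0.20482549, 0.61628296, 0.21365603]), 'ee_rot': array([ 0.69864195, -0.11298695,  0.11288698, -0.6974166 ]), 'ft_force': array([-0.08638867, -0.37607598,  0.19164747]), 'moment': array([ 0.07450253,  0.00832634, -0.07502467]), 'grip_width': 0.09178772656624595}
{'fx': 392.8628231742839, 'fy': 392.8628231742839, 'cx': 322.02516829704643, 'cy': 198.28643892268576, 'k1': -0.055544932514758186, 'xyz': array([ 0.38692548, -0.00726246,  1.01285588]), 'rotation': array([ 0.70965712, -0.69865455,  0.06156029, -0.0669247 ])}
{'fx': 475.3700437577082, 'fy': 475.3700437577082, 'cx': 315.8957932927561, 'cy': 204.0796965468847, 'k1': 0.036566580851093336, 'xyz': array([-0.10944312, -0.65241881,  0.70719533]), 'rotation': array([ 0.81599877, -0.35573665,  0.18343489, -0.41707203])}
```

View pics/top0.png

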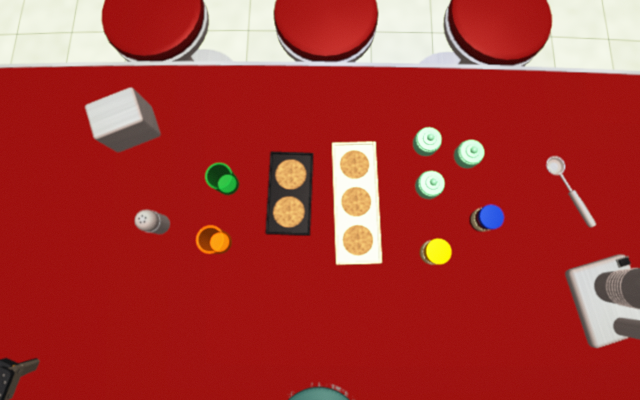

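View pics/side0.png

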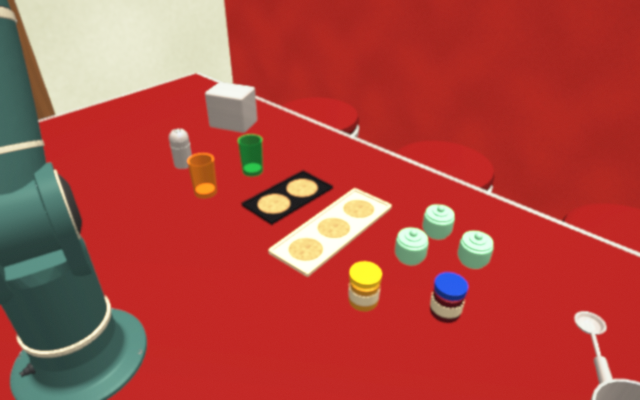

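The top view shows the amber tumbler at about (212,240), the green one at (222,178), the shaker at (150,221), the blue jar at (490,217) and the yellow jar at (437,251). Of the three bowls, the one at (431,184) looks nearest the base. The trays are in the middle. I'll enlarge it for readings.

Run:
```python
import cv2
a=cv2.imread("pics/top0.png")
b=cv2.imread("pics/side0.png")
L=a[135:270,130:320]; R=a[135:270,325:515]
cv2.imwrite("pics/cL.png",cv2.resize(L,None,fx=4,fy=4,interpolation=cv2.INTER_CUBIC))
cv2.imwrite("pics/cR.png",cv2.resize(R,None,fx=4,fy=4,interpolation=cv2.INTER_CUBIC))
```

```text
(no output)
```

View pics/cL.png

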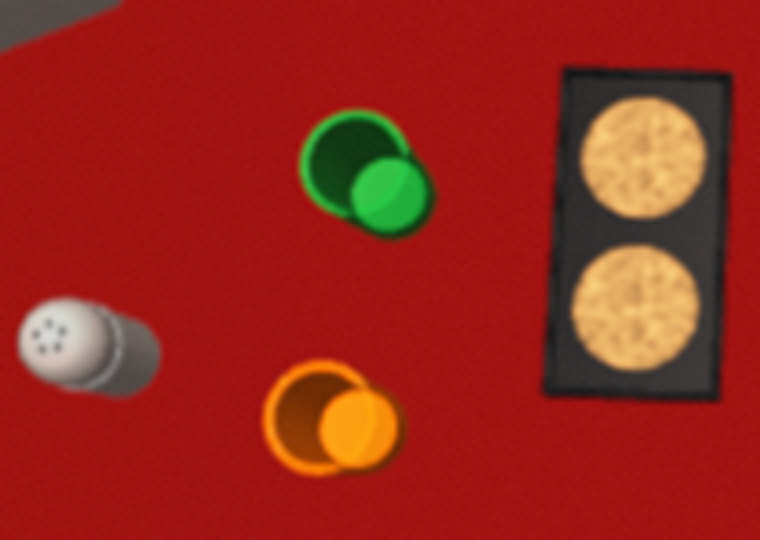

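View pics/cR.png

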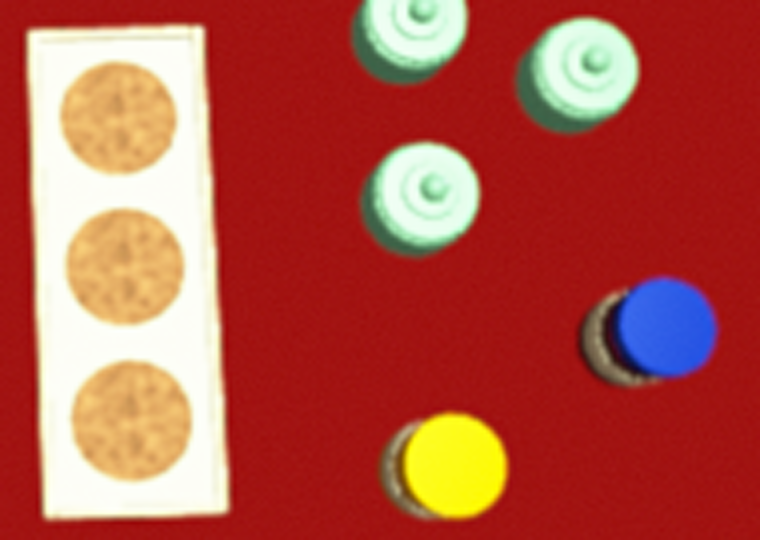

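Readings in crop pixels:
- **Left crop:** green rim centre (355,164), amber rim (320,418), shaker holes (50,336), black pads (644,157) and (636,308).
- **Right crop:** cream pads (119,118), (126,266) and (132,420); bowl knob (434,188), other knobs (424,10) and (597,60); blue lid (667,327), yellow lid (455,466).

```bash
cat > h.py <<'E'
from plant import arm
import numpy as np, cv2
from scipy.spatial.transform import Rotation as R
def ray(cam,u,v):
    p=arm.camera_params(cam)
    K=np.array([[p['fx'],0,p['cx']],[0,p['fy'],p['cy']],[0,0,1]])
    q=cv2.undistortPoints(np.array([[[u,v]]],float),K,np.array([p['k1'],0,0,0]))[0,0]
    return np.array(p['xyz']),R.from_quat(p['rotation']).apply([*q,1])
def onz(cam,u,v,z):
    o,d=ray(cam,u,v); return o+d*(z-o[2])/d[2]
def proj(cam,X):
    p=arm.camera_params(cam); c=R.from_quat(p['rotation']).inv().apply(np.array(X)-p['xyz'])
    s=c[:2]/c[2]; s=s*(1+p['k1']*(s@s)); return s*p['fx']+[p['cx'],p['cy']]
E
python3 - <<'E'
from h import *
def c(n,x0,x,y,z): 
    X=onz("top",x0+(x+.5)/4-.5,135+(y+.5)/4-.5,z); print(n,X.round(4),"side",proj("side",X).round(1), "r",np.hypot(*X[:2]).round(3))
for a in [("green",130,355,164,.1),("greenfl",130,390,195,.008),("amber",130,320,418,.1),("amberfl",130,359,428,.008),("shaker",130,50,336,.106),("B1",130,644,157,.006),("B2",130,636,308,.006),
("C1",325,119,118,.006),("C2",325,126,266,.006),("C3",325,132,420,.006),("bowl",325,434,188,.075),("bowl2",325,424,10,.075),("bowl3",325,597,60,.075),("blue",325,667,327,.078),("yellow",325,455,466,.078)]: c(*a)
s=arm.sense(); print(R.from_quat(s['ee_rot']).as_matrix().round(4))
E
```

```text
green [0.6064 0.2509 0.1   ] side [249.7 139.3] r 0.656
greenfl [0.6079 0.2523 0.008 ] side [252.4 168.2] r 0.658
amber [0.454  0.2618 0.1   ] side [200.4 158.9] r 0.524
amberfl [0.4548 0.2633 0.008 ] side [205.3 189. ] r 0.526
shaker [0.4985 0.4247 0.106 ] side [177.6 130.3] r 0.655
B1 [0.6364 0.0858 0.006 ] side [302.1 187.2] r 0.642
B2 [0.5357 0.0879 0.006 ] side [273.8 203.1] r 0.543
C1 [ 0.6654 -0.0823  0.006 ] side [358.6 208.1] r 0.67
C2 [ 0.5659 -0.0869  0.006 ] side [333.8 227.1] r 0.573
C3 [ 0.466  -0.0909  0.006 ] side [305.7 248.3] r 0.475
bowl [ 0.6051 -0.2706  0.075 ] side [412.4 230.1] r 0.663
bowl2 [ 0.7195 -0.2686  0.075 ] side [440.1 206.4] r 0.768
bowl3 [ 0.6889 -0.3766  0.075 ] side [478.  233.5] r 0.785
blue [ 0.5206 -0.409   0.078 ] side [450.7 282.3] r 0.662
yellow [ 0.4357 -0.2766  0.078 ] side [365.2 271.5] r 0.516
[[ 9.490e-01 -4.000e-04  3.153e-01]
 [-3.153e-01 -1.500e-03  9.490e-01]
 [ 1.000e-04 -1.000e+00 -1.500e-03]]
```

The side projections agree with the picture (e.g. bowl 412,230; blue jar 451,282). I'll turn the tool so the jaws lie along world y, then move over the amber tumbler at (0.454, 0.262).

>>> {"name": "jog_arm", "arguments": {"targets": [[[0.017,0,-0.013,-1,0],[0.042,0,-0.031,-2,0],[0.07,0,-0.052,-4,0],[0.1,0,-0.074,-6,0],[0.13,0,-0.096,-8,0],[0.16,0,-0.118,-10,0],[0.19,0,-0.14,-11,0],[0.22,0,-0.163,-12,0],[0.25,0,-0.185,-14,0],[0.28,0.005,-0.207,-16,0],[0.305,0.01,-0.226,-17,0],[0.325,0.014,-0.24,-18,0],[0.34,0.014,-0.251,-18.4,0],[0.346,0.014,-0.2555,-18.4,0],[0.348,0.014,-0.2575,-18.4,0],[0.348,0.014,-0.2575,-18.4,0]]], "force": 20}}

```text
time_s: 1.43
eef_pos: [0.4538, 0.2629, 0.2005]
ee_rot: [-0.707, 0.0, 0.0, 0.707]
ft_force: [0.2, -0.1, -1.1]
grip_width: 0.0917
```

>>> {"name": "jog_arm", "arguments": {"targets": [[[0,0.02,0,0,0],[0,0.045,0,0,0],[0,0.07,0,0,0],[0,0.095,0,0,0],[0,0.12,0,0,0],[0,0.138,0,0,0],[0,0.15,0,0,0],[0,0.155,0,0,0],[0,0.155,0,0,0],[0,0.155,0,0,80],[0,0.155,0,0,140],[0,0.155,0,0,255],[0,0.155,0,0,255],[0,0.155,0,0,255],[0,0.155,0,0,255],[0,0.155,0,0,255],[0,0.155,0,0,255]]], "force": 20}}

```text
time_s: 2.85
eef_pos: [0.4548, 0.2626, 0.0464]
ee_rot: [-0.707, -0.0, -0.001, 0.707]
ft_force: [0.2, -2.8, 6.3]
grip_width: 0.0661
```

>>> {"name": "jog_arm", "arguments": {"targets": [[[0,0,0,0,255],[0,0,0,0,255],[0,-0.008,0,0,255],[0,-0.02,0,0,255],[0,-0.035,0,0,255],[0,-0.05,0,0,255],[0,-0.065,-0.008,0,255],[0,-0.075,-0.022,0,255],[0,-0.08,-0.042,0,255],[0.003,-0.08,-0.067,0,255],[0.003,-0.08,-0.095,0,255],[0.006,-0.08,-0.123,0,255],[0.006,-0.08,-0.151,0,255],[0.006,-0.08,-0.179,0,255],[0.008,-0.08,-0.207,0,255],[0.008,-0.08,-0.235,0,255],[0.011,-0.08,-0.263,0,255],[0.011,-0.08,-0.288,0,255],[0.011,-0.08,-0.306,0,255],[0.011,-0.08,-0.32,0,255]]]}}

```text
time_s: 4.52
eef_pos: [0.4649, -0.0591, 0.1264]
ee_rot: [0.707, -0.0, 0.001, -0.707]
ft_force: [-0.4, -0.8, -3.0]
grip_width: 0.066
```

>>> {"name": "jog_arm", "arguments": {"targets": [[[0,0.01,-0.012,0,255],[0,0.02,-0.022,0,255],[0,0.03,-0.029,0,255],[0,0.035,-0.032,0,255],[0,0.04,-0.032,0,255],[0,0.04,-0.032,0,255]]]}}

```text
time_s: 5.02
eef_pos: [0.4646, -0.0886, 0.0849]
ee_rot: [-0.707, 0.0, 0.001, 0.707]
ft_force: [0.3, -0.3, -2.3]
grip_width: 0.0661
```

Run:
```python
from h import *
print(arm.sense()['eef_pos'].round(4),arm.sense()['grip_width'])
a=cv2.cvtColor(arm.camera("side"),cv2.COLOR_RGB2BGR)
cv2.imwrite("pics/s1.png",cv2.resize(a[120:300,180:420],None,fx=3,fy=3,interpolation=cv2.INTER_CUBIC))
print(proj("side",[.4655,-.0905,.042-.0]))
```

```text
[ 0.4646 -0.0886  0.0849] 0.06607297022612112
[305.28807678 235.85411123]
```

View pics/s1.png

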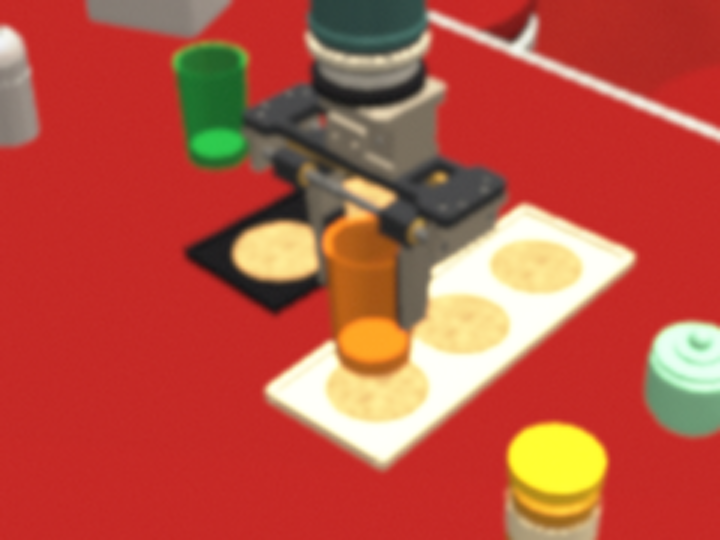

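The tumbler is held upright over the front cream pad, with its foot at about crop (373,360) and the pad centre at (377,390). Lowering and releasing it.

>>> {"name": "jog_arm", "arguments": {"targets": [[[0.001,0.008,-0.002,0,255],[0.001,0.016,-0.002,0,255],[0.001,0.023,-0.002,0,255],[0.001,0.028,-0.002,0,255],[0.001,0.031,-0.002,0,255],[0.001,0.033,-0.002,0,255],[0.001,0.033,-0.002,0,255],[0.001,0.033,-0.002,0,255],[0.001,0.033,-0.002,0,60],[0.001,0.033,-0.002,0,30],[0.001,0.033,-0.002,0,0],[0.001,0.033,-0.002,0,0],[0.001,0.033,-0.002,0,0],[0.001,0.033,-0.002,0,0]]]}}

```text
time_s: 6.23
eef_pos: [0.4662, -0.0913, 0.0527]
ee_rot: [-0.707, -0.0, -0.0, 0.707]
ft_force: [-0.5, 1.0, -0.1]
grip_width: 0.0917
```

>>> {"name": "jog_arm", "arguments": {"targets": [[[0,-0.015,0,0,0],[0,-0.04,0,0,0],[0,-0.07,0,0,0],[0,-0.095,0,0,0],[0.01,-0.11,-0.012,0,0],[0.025,-0.11,-0.032,0,0],[0.045,-0.11,-0.058,0,0],[0.065,-0.11,-0.083,0,0],[0.085,-0.11,-0.109,0,0],[0.105,-0.11,-0.135,0,0],[0.12,-0.11,-0.155,0,0],[0.13,-0.105,-0.168,0,0],[0.136,-0.1,-0.176,0,0],[0.139,-0.095,-0.179,0,0],[0.139,-0.09,-0.179,0,0],[0.139,-0.09,-0.179,0,0]]]}}

```text
time_s: 7.57
eef_pos: [0.604, -0.2687, 0.1409]
ee_rot: [-0.706, 0.001, 0.001, 0.708]
ft_force: [0.1, 0.2, -0.0]
grip_width: 0.0919
```

>>> {"name": "jog_arm", "arguments": {"targets": [[[0.001,0.015,-0.002,0,0],[0.001,0.035,-0.002,0,0],[0.001,0.055,-0.002,0,0],[0.001,0.075,-0.002,0,0],[0.001,0.095,-0.002,0,0],[0.001,0.111,-0.002,0,0],[0.001,0.122,-0.002,0,0],[0.001,0.127,-0.002,0,0],[0.001,0.127,-0.002,0,0],[0.001,0.127,-0.002,0,40],[0.001,0.127,-0.002,0,80],[0.001,0.127,-0.002,0,255],[0.001,0.127,-0.002,0,255],[0.001,0.127,-0.002,0,255],[0.001,0.127,-0.002,0,255],[0.001,0.127,-0.002,0,255],[0.001,0.127,-0.002,0,255]]], "force": 25}}

```text
time_s: 8.98
eef_pos: [0.6069, -0.2728, 0.0167]
ee_rot: [0.707, 0.001, 0.001, -0.707]
ft_force: [-1.8, -0.3, 6.1]
grip_width: 0.0676
```

>>> {"name": "jog_arm", "arguments": {"targets": [[[0,-0.005,0,0,255],[0,-0.015,0,0,255],[0,-0.03,0,0,255],[0,-0.05,0,0,255],[0,-0.065,0.005,0,255],[-0.003,-0.07,0.015,0,255],[-0.007,-0.07,0.032,0,255],[-0.012,-0.07,0.055,0,255],[-0.017,-0.07,0.08,0,255],[-0.022,-0.07,0.105,0,255],[-0.027,-0.07,0.13,0,255],[-0.032,-0.07,0.15,0,255],[-0.036,-0.07,0.167,0,255],[-0.039,-0.065,0.178,0,255],[-0.039,-0.055,0.183,0,255],[-0.039,-0.045,0.184,0,255],[-0.039,-0.038,0.184,0,255],[-0.039,-0.034,0.184,0,255],[-0.039,-0.034,0.184,0,255],[-0.039,-0.034,0.184,0,255]]]}}

```text
time_s: 10.65
eef_pos: [0.5669, -0.0895, 0.049]
ee_rot: [0.707, -0.001, 0.0, -0.707]
ft_force: [1.0, 0.9, -4.0]
grip_width: 0.0675
```

Run:
```python
from h import *
a=cv2.cvtColor(arm.camera("side"),cv2.COLOR_RGB2BGR)
for i in range(3): print(arm.sense()['eef_pos'].round(4),arm.sense()['ft_force'].round(1)); arm.camera("side")
cv2.imwrite("pics/s2.png",cv2.resize(a[120:300,240:480],None,fx=3,fy=3,interpolation=cv2.INTER_CUBIC))
```

```text
[ 0.5673 -0.0893  0.0495] [ 0.1  0.  -3.8]
[ 0.5674 -0.0891  0.0497] [ 0.7  0.4 -3.3]
[ 0.5675 -0.0889  0.0499] [ 1.   0.2 -3.5]
```

View pics/s2.png

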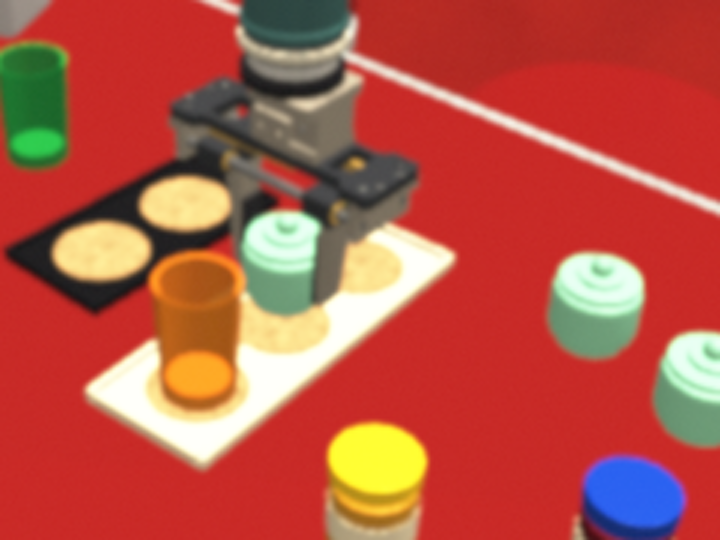

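The amber tumbler stands centred on its pad, crop (198,385). The bowl hangs upright over the middle pad.

>>> {"name": "jog_arm", "arguments": {"targets": [[[-0.001,0.006,0.002,0,255],[-0.001,0.013,0.002,0,255],[-0.001,0.019,0.002,0,255],[-0.001,0.024,0.002,0,255],[-0.001,0.026,0.002,0,255],[-0.001,0.0275,0.002,0,255],[-0.001,0.028,0.002,0,255],[-0.001,0.028,0.002,0,255],[-0.001,0.028,0.002,0,255],[-0.001,0.028,0.002,0,50],[-0.001,0.028,0.002,0,20],[-0.001,0.028,0.002,0,0],[-0.001,0.028,0.002,0,0],[-0.001,0.028,0.002,0,0],[-0.001,0.028,0.002,0,0]]]}}

```text
time_s: 12.1
eef_pos: [0.5662, -0.0863, 0.0215]
ee_rot: [0.707, 0.0, -0.0, -0.707]
ft_force: [0.2, 0.1, -0.3]
grip_width: 0.0916
```

>>> {"name": "jog_arm", "arguments": {"targets": [[[0,-0.015,0,0,0],[0,-0.04,0,0,0],[0,-0.07,0,0,0],[0,-0.105,0,0,0],[0,-0.135,0.01,0,0],[-0.003,-0.14,0.03,0,0],[-0.007,-0.14,0.06,0,0],[-0.012,-0.14,0.097,0,0],[-0.017,-0.14,0.137,0,0],[-0.022,-0.14,0.177,0,0],[-0.027,-0.14,0.217,0,0],[-0.032,-0.14,0.257,0,0],[-0.037,-0.14,0.297,0,0],[-0.042,-0.14,0.337,0,0],[-0.047,-0.14,0.377,0,0],[-0.052,-0.14,0.417,0,0],[-0.058,-0.14,0.455,0,0],[-0.063,-0.14,0.485,0,0],[-0.067,-0.14,0.504,0,0],[-0.068,-0.14,0.511,0,0]]]}}

```text
time_s: 13.77
eef_pos: [0.4956, 0.4291, 0.1611]
ee_rot: [-0.707, -0.002, 0.002, 0.708]
ft_force: [-0.2, -0.2, 0.4]
grip_width: 0.0917
```

>>> {"name": "jog_arm", "arguments": {"targets": [[[0,0,0,0,0],[0,0,0,0,0],[0,0,0,0,0]]]}}

```text
time_s: 14.02
eef_pos: [0.4991, 0.4223, 0.1616]
ee_rot: [0.708, -0.001, 0.001, -0.707]
ft_force: [-0.2, -0.1, 0.6]
grip_width: 0.0919
```

>>> {"name": "jog_arm", "arguments": {"targets": [[[0,0.015,0.002,0,0],[0,0.035,0.002,0,0],[0,0.055,0.002,0,0],[0,0.075,0.002,0,0],[0,0.095,0.002,0,0],[0,0.11,0.002,0,0],[0,0.118,0.002,0,0],[0,0.121,0.002,0,0],[0,0.121,0.002,0,0],[0,0.121,0.002,0,50],[0,0.121,0.002,0,80],[0,0.121,0.002,0,110],[0,0.121,0.002,0,255],[0,0.121,0.002,0,255],[0,0.121,0.002,0,255],[0,0.121,0.002,0,255],[0,0.121,0.002,0,255],[0,0.121,0.002,0,255]]], "force": 20}}

```text
time_s: 15.52
eef_pos: [0.4982, 0.4263, 0.0409]
ee_rot: [0.707, 0.0, 0.0, -0.707]
ft_force: [0.2, -2.8, 3.5]
grip_width: 0.0519
```

>>> {"name": "jog_arm", "arguments": {"targets": [[[0,-0.006,0,0,255],[0,-0.018,0,0,255],[0,-0.038,0,0,255],[0,-0.065,0,0,255],[0,-0.095,0,0,255],[0,-0.12,-0.005,0,255],[0.003,-0.14,-0.015,0,255],[0.01,-0.15,-0.033,0,255],[0.018,-0.15,-0.057,0,255],[0.027,-0.15,-0.085,0,255],[0.037,-0.15,-0.115,0,255],[0.047,-0.15,-0.145,0,255],[0.057,-0.15,-0.175,0,255],[0.067,-0.15,-0.205,0,255],[0.077,-0.15,-0.235,0,255],[0.087,-0.15,-0.265,0,255],[0.097,-0.15,-0.295,0,255],[0.107,-0.15,-0.325,0,255],[0.117,-0.15,-0.355,0,255],[0.127,-0.15,-0.385,0,255]]]}}

```text
time_s: 17.18
eef_pos: [0.6255, 0.0408, 0.1915]
ee_rot: [-0.707, -0.001, -0.0, 0.707]
ft_force: [0.5, 0.2, -2.9]
grip_width: 0.0515
```

>>> {"name": "jog_arm", "arguments": {"targets": [[[0.01,0,-0.03,0,255],[0.019,0,-0.057,0,255],[0.027,0,-0.081,0,255],[0.033,0,-0.101,0,255],[0.037,0,-0.114,0,255],[0.04,0.005,-0.121,0,255],[0.04,0.015,-0.122,0,255],[0.04,0.03,-0.122,0,255],[0.04,0.05,-0.122,0,255],[0.04,0.07,-0.122,0,255],[0.04,0.09,-0.122,0,255],[0.04,0.102,-0.122,0,255],[0.04,0.11,-0.122,0,255],[0.04,0.114,-0.122,0,255],[0.04,0.114,-0.122,0,255],[0.04,0.114,-0.122,0,255]]]}}

```text
time_s: 18.52
eef_pos: [0.6657, -0.08, 0.0773]
ee_rot: [-0.707, -0.001, -0.0, 0.707]
ft_force: [0.6, 0.7, -1.9]
grip_width: 0.0519
```

Run:
```python
from h import *
a=cv2.cvtColor(arm.camera("side"),cv2.COLOR_RGB2BGR)
for i in range(3): print(arm.sense()['eef_pos'].round(4),arm.sense()['ft_force'].round(1)); arm.camera("side")
cv2.imwrite("pics/s3.png",cv2.resize(a[100:280,240:480],None,fx=3,fy=3,interpolation=cv2.INTER_CUBIC))
```

```text
[ 0.6659 -0.0802  0.0777] [ 0.2 -0.4 -2.2]
[ 0.666  -0.0803  0.0778] [-0.4  0.1 -2. ]
[ 0.6659 -0.0803  0.0778] [ 0.1  0.3 -1.6]
```

View pics/s3.png

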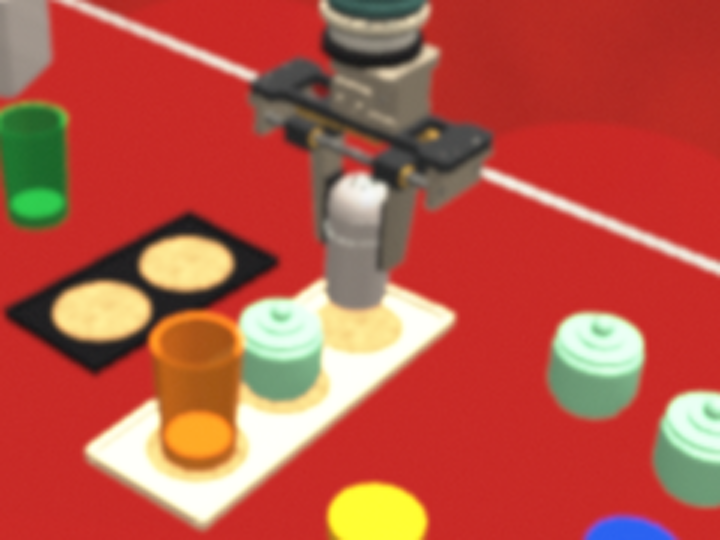

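The bowl is standing on the middle pad and the shaker is upright over the rear one.

>>> {"name": "jog_arm", "arguments": {"targets": [[[0,0.006,-0.002,0,255],[0,0.013,-0.002,0,255],[0,0.02,-0.002,0,255],[0,0.025,-0.002,0,255],[0,0.028,-0.002,0,255],[0,0.0295,-0.002,0,255],[0,0.0305,-0.002,0,255],[0,0.0305,-0.002,0,255],[0,0.0305,-0.002,0,255],[0,0.0305,-0.002,0,90],[0,0.0305,-0.002,0,50],[0,0.0305,-0.002,0,0],[0,0.0305,-0.002,0,0],[0,0.0305,-0.002,0,0],[0,0.0305,-0.002,0,0],[0,0.0305,-0.002,0,0]]]}}

```text
time_s: 20.05
eef_pos: [0.6652, -0.0822, 0.046]
ee_rot: [0.707, 0.0, -0.0, -0.707]
ft_force: [0.1, 0.5, -1.3]
grip_width: 0.092
```

>>> {"name": "jog_arm", "arguments": {"targets": [[[0,-0.015,0,0,0],[0,-0.04,0,0,0],[0,-0.07,0,0,0],[0,-0.1,0,0,0],[0,-0.12,0.006,0,0],[-0.003,-0.12,0.02,0,0],[-0.008,-0.12,0.045,0,0],[-0.013,-0.12,0.08,0,0],[-0.02,-0.12,0.117,0,0],[-0.027,-0.12,0.155,0,0],[-0.034,-0.12,0.193,0,0],[-0.041,-0.12,0.231,0,0],[-0.047,-0.12,0.267,0,0],[-0.052,-0.12,0.297,0,0],[-0.056,-0.12,0.318,0,0],[-0.058,-0.12,0.33,0,0],[-0.058,-0.12,0.334,0,0],[-0.058,-0.12,0.334,0,0],[-0.058,-0.12,0.334,0,0],[-0.058,-0.12,0.334,0,0]]]}}

```text
time_s: 21.72
eef_pos: [0.6078, 0.2492, 0.1662]
ee_rot: [0.708, -0.001, 0.001, -0.707]
ft_force: [-0.1, 0.6, -0.5]
grip_width: 0.0914
```

Descend 0.120 to TCP z 0.046, y +0.002.

>>> {"name": "jog_arm", "arguments": {"targets": [[[0,0.015,0.002,0,0],[0,0.035,0.002,0,0],[0,0.055,0.002,0,0],[0,0.075,0.002,0,0],[0,0.095,0.002,0,0],[0,0.109,0.002,0,0],[0,0.117,0.002,0,0],[0,0.12,0.002,0,0],[0,0.12,0.002,0,0],[0,0.12,0.002,0,40],[0,0.12,0.002,0,80],[0,0.12,0.002,0,255],[0,0.12,0.002,0,255],[0,0.12,0.002,0,255],[0,0.12,0.002,0,255],[0,0.12,0.002,0,255],[0,0.12,0.002,0,255]]], "force": 20}}

```text
time_s: 23.13
eef_pos: [0.6075, 0.2536, 0.0468]
ee_rot: [-0.707, -0.0, -0.0, 0.707]
ft_force: [-1.0, -1.0, 4.7]
grip_width: 0.0636
```

>>> {"name": "jog_arm", "arguments": {"targets": [[[0,-0.006,0,0,255],[0,-0.018,0,0,255],[0,-0.035,0,0,255],[0,-0.055,0,0,255],[0,-0.07,-0.005,0,255],[0.003,-0.07,-0.016,0,255],[0.007,-0.07,-0.034,0,255],[0.011,-0.07,-0.056,0,255],[0.015,-0.07,-0.08,0,255],[0.019,-0.07,-0.104,0,255],[0.023,-0.07,-0.127,0,255],[0.026,-0.07,-0.146,0,255],[0.028,-0.065,-0.159,0,255],[0.029,-0.057,-0.165,0,255],[0.029,-0.047,-0.166,0,255],[0.029,-0.04,-0.166,0,255],[0.029,-0.036,-0.166,0,255],[0.029,-0.036,-0.166,0,255],[0.029,-0.036,-0.166,0,255],[0.029,-0.036,-0.166,0,255]]]}}

```text
time_s: 24.8
eef_pos: [0.6362, 0.0888, 0.0823]
ee_rot: [-0.707, -0.001, 0.0, 0.707]
ft_force: [-0.3, 0.3, -1.6]
grip_width: 0.0638
```

Run:
```python
from h import *
a=cv2.cvtColor(arm.camera("side"),cv2.COLOR_RGB2BGR)
for i in range(2): print(arm.sense()['eef_pos'].round(4),arm.sense()['ft_force'].round(1)); arm.camera("side")
cv2.imwrite("pics/s4.png",cv2.resize(a[100:280,200:440],None,fx=3,fy=3,interpolation=cv2.INTER_CUBIC))
```

```text
[0.6364 0.0886 0.0825] [ 0.5 -0.4 -1.3]
[0.6364 0.0883 0.0826] [ 1.1 -0.3 -2.4]
```

View pics/s4.png

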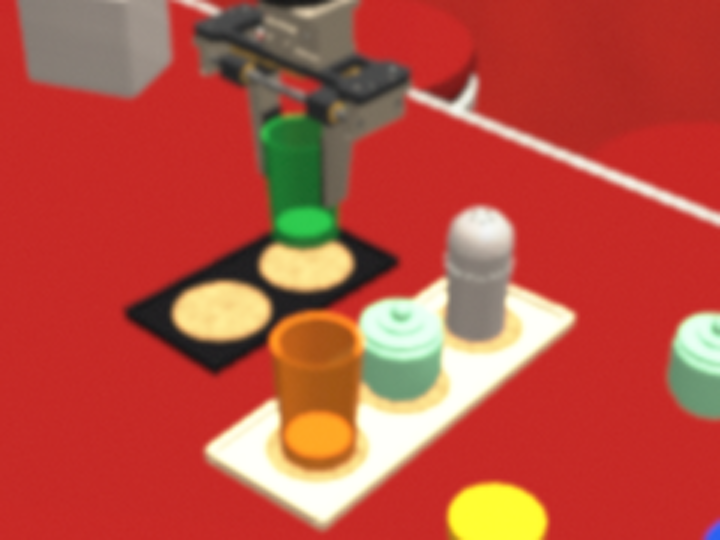

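The shaker stands on its pad and the green tumbler is upright over the rear black pad. Lowering it.

>>> {"name": "jog_arm", "arguments": {"targets": [[[0,0.006,-0.002,0,255],[0,0.013,-0.002,0,255],[0,0.02,-0.002,0,255],[0,0.025,-0.002,0,255],[0,0.028,-0.002,0,255],[0,0.0295,-0.002,0,255],[0,0.0305,-0.002,0,255],[0,0.0305,-0.002,0,255],[0,0.0305,-0.002,0,255],[0,0.0305,-0.002,0,60],[0,0.0305,-0.002,0,30],[0,0.0305,-0.002,0,0],[0,0.0305,-0.002,0,0],[0,0.0305,-0.002,0,0],[0,0.0305,-0.002,0,0]]]}}

```text
time_s: 26.2
eef_pos: [0.6361, 0.0858, 0.0515]
ee_rot: [-0.707, -0.0, 0.0, 0.707]
ft_force: [0.3, 0.3, 0.6]
grip_width: 0.0917
```

>>> {"name": "jog_arm", "arguments": {"targets": [[[0,-0.015,0,0,0],[0,-0.04,0,0,0],[0,-0.07,0,0,0],[0,-0.1,0,0,0],[0,-0.125,0,0,0],[-0.002,-0.13,-0.012,0,0],[-0.008,-0.13,-0.036,0,0],[-0.017,-0.13,-0.072,0,0],[-0.026,-0.13,-0.11,0,0],[-0.035,-0.13,-0.149,0,0],[-0.044,-0.13,-0.188,0,0],[-0.053,-0.13,-0.227,0,0],[-0.062,-0.13,-0.266,0,0],[-0.071,-0.13,-0.305,0,0],[-0.08,-0.13,-0.344,0,0],[-0.089,-0.13,-0.383,0,0],[-0.098,-0.13,-0.42,0,0],[-0.106,-0.13,-0.453,0,0],[-0.112,-0.125,-0.478,0,0],[-0.115,-0.115,-0.492,0,0]]]}}

```text
time_s: 27.87
eef_pos: [0.5186, -0.4116, 0.1669]
ee_rot: [0.708, -0.002, 0.002, -0.706]
ft_force: [-0.2, 0.7, 0.8]
grip_width: 0.0921
```

>>> {"name": "jog_arm", "arguments": {"targets": [[[0,0.01,-0.003,0,0],[0,0.02,-0.003,0,0],[0,0.02,-0.003,0,0],[0,0.02,-0.003,0,0]]]}}

```text
time_s: 28.2
eef_pos: [0.5216, -0.4069, 0.1453]
ee_rot: [-0.706, -0.0, 0.001, 0.708]
ft_force: [0.5, -0.3, 0.2]
grip_width: 0.0919
```

>>> {"name": "jog_arm", "arguments": {"targets": [[[-0.001,0.015,-0.002,0,0],[-0.001,0.035,-0.002,0,0],[-0.001,0.055,-0.002,0,0],[-0.001,0.075,-0.002,0,0],[-0.001,0.095,-0.002,0,0],[-0.001,0.111,-0.002,0,0],[-0.001,0.121,-0.002,0,0],[-0.001,0.126,-0.002,0,0],[-0.001,0.126,-0.002,0,0],[-0.001,0.126,-0.002,0,50],[-0.001,0.126,-0.002,0,85],[-0.001,0.126,-0.002,0,255],[-0.001,0.126,-0.002,0,255],[-0.001,0.126,-0.002,0,255],[-0.001,0.126,-0.002,0,255],[-0.001,0.126,-0.002,0,255],[-0.001,0.126,-0.002,0,255]]], "force": 22}}

```text
time_s: 29.62
eef_pos: [0.5205, -0.4114, 0.0212]
ee_rot: [0.707, 0.0, 0.0, -0.707]
ft_force: [-1.1, 0.9, 4.6]
grip_width: 0.0598
```

>>> {"name": "jog_arm", "arguments": {"targets": [[[0,-0.006,0,0,255],[0,-0.018,0,0,255],[0,-0.038,0,0,255],[0,-0.065,0,0,255],[0,-0.095,0,0,255],[0,-0.122,0.005,0,255],[0,-0.142,0.015,0,255],[0,-0.15,0.033,0,255],[0.001,-0.15,0.057,0,255],[0.002,-0.15,0.085,0,255],[0.003,-0.15,0.115,0,255],[0.004,-0.15,0.145,0,255],[0.005,-0.15,0.175,0,255],[0.006,-0.15,0.205,0,255],[0.007,-0.15,0.235,0,255],[0.008,-0.15,0.265,0,255],[0.009,-0.15,0.295,0,255],[0.01,-0.15,0.325,0,255],[0.011,-0.15,0.355,0,255],[0.012,-0.15,0.385,0,255]]]}}

```text
time_s: 31.28
eef_pos: [0.5316, -0.025, 0.1711]
ee_rot: [0.707, -0.0, 0.0, -0.707]
ft_force: [1.5, -0.8, -3.1]
grip_width: 0.0591
```

>>> {"name": "jog_arm", "arguments": {"targets": [[[0.001,0,0.03,0,255],[0.002,0,0.055,0,255],[0.003,0,0.077,0,255],[0.003,0,0.095,0,255],[0.003,0,0.106,0,255],[0.003,0.005,0.111,0,255],[0.003,0.015,0.112,0,255],[0.003,0.03,0.112,0,255],[0.003,0.05,0.112,0,255],[0.003,0.07,0.112,0,255],[0.003,0.09,0.112,0,255],[0.003,0.102,0.112,0,255],[0.003,0.11,0.112,0,255],[0.003,0.114,0.112,0,255],[0.003,0.114,0.112,0,255],[0.003,0.114,0.112,0,255],[0.003,0.114,0.112,0,255]]]}}

```text
time_s: 32.7
eef_pos: [0.5359, 0.0858, 0.0575]
ee_rot: [-0.707, -0.001, -0.001, 0.707]
ft_force: [0.6, -0.1, -3.2]
grip_width: 0.0593
```

Run:
```python
from h import *
a=cv2.cvtColor(arm.camera("side"),cv2.COLOR_RGB2BGR)
for i in range(2): print(arm.sense()['eef_pos'].round(4),arm.sense()['ft_force'].round(1)); arm.camera("side")
cv2.imwrite("pics/s5.png",cv2.resize(a[100:280,200:440],None,fx=3,fy=3,interpolation=cv2.INTER_CUBIC))
```

```text
[0.5359 0.0859 0.0575] [-0.5  0.3 -3.3]
[0.5358 0.0859 0.0575] [ 0.5  0.9 -3.1]
```

View pics/s5.png

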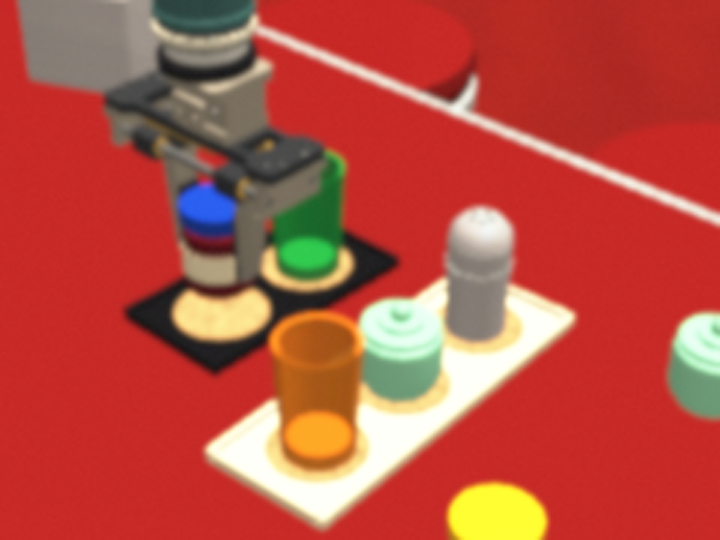

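The jar is upright over the front black pad and the green tumbler stands clear behind it.

>>> {"name": "jog_arm", "arguments": {"targets": [[[0,0.006,0.002,0,255],[0,0.013,0.002,0,255],[0,0.02,0.002,0,255],[0,0.025,0.002,0,255],[0,0.028,0.002,0,255],[0,0.0295,0.002,0,255],[0,0.0305,0.002,0,255],[0,0.0305,0.002,0,255],[0,0.0305,0.002,0,255],[0,0.0305,0.002,0,70],[0,0.0305,0.002,0,40],[0,0.0305,0.002,0,0],[0,0.0305,0.002,0,0],[0,0.0305,0.002,0,0],[0,0.0305,0.002,0,0]]]}}

```text
time_s: 34.1
eef_pos: [0.5351, 0.0877, 0.026]
ee_rot: [0.707, 0.0, -0.0, -0.707]
ft_force: [-0.4, 1.0, 0.0]
grip_width: 0.0919
```

>>> {"name": "jog_arm", "arguments": {"targets": [[[0,-0.015,0,0,0],[0,-0.04,0,0,0],[0,-0.07,0,0,0],[0,-0.1,0,0,0],[0,-0.13,0,0,0],[0,-0.15,0,0,0],[0,-0.16,0.02,0,0],[-0.005,-0.16,0.05,0,0],[-0.01,-0.16,0.085,0,0],[-0.02,-0.16,0.12,0,0],[-0.03,-0.16,0.16,0,0],[-0.04,-0.16,0.2,0,0],[-0.05,-0.16,0.24,0,0],[-0.06,-0.16,0.28,0,0],[-0.07,-0.16,0.31,0,0],[-0.08,-0.16,0.33,0,0],[-0.08,-0.16,0.34,0,0],[-0.08,-0.16,0.34,0,0],[-0.08,-0.16,0.34,0,0]]]}}

```text
time_s: 35.68
eef_pos: [0.4558, 0.4265, 0.1858]
ee_rot: [0.708, -0.0, 0.0, -0.707]
ft_force: [1.1, -0.3, -0.3]
grip_width: 0.0917
```

Run:
```python
from h import *
a=cv2.cvtColor(arm.camera("top"),cv2.COLOR_RGB2BGR); cv2.imwrite("pics/top6.png",a)
cv2.imwrite("pics/t6.png",cv2.resize(a[130:270,255:455],None,fx=4,fy=4,interpolation=cv2.INTER_CUBIC))
# predicted crop pixels if centred
for n,x,y,z in [("amber rim",.466,-.0909,.106),("bowl knob",.5659,-.0869,.081),("shaker",.6654,-.0823,.112),("green rim",.6364,.0858,.106),("blue lid",.5357,.0879,.084)]:
    p=proj("top",[x,y,z]); print(n,((p-[255,130]+.5)*4-.5).round(0))
```

```text
amber rim [426. 427.]
bowl knob [416. 264.]
shaker [412.  91.]
green rim [130. 136.]
blue lid [124. 309.]
```

View pics/t6.png

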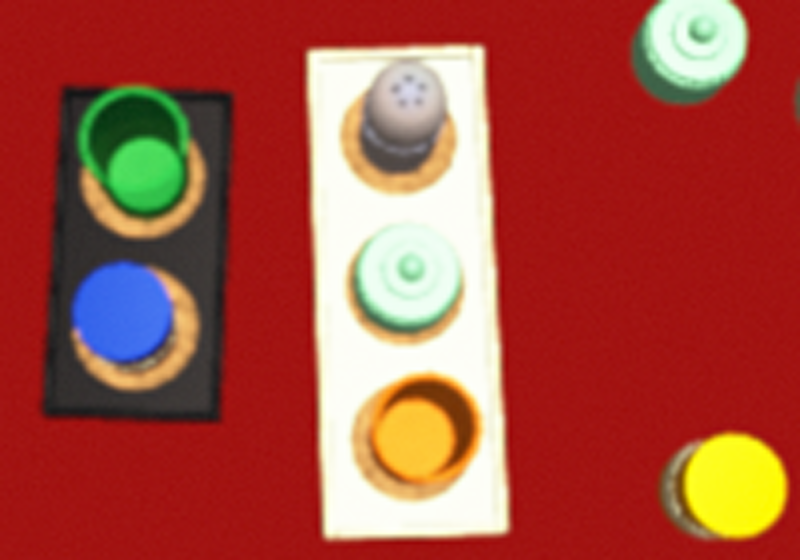

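All five read within about 5 crop px (about 3 mm) of the centred predictions: green (134,139), blue (122,312), shaker (408,90), bowl (411,267), amber (426,430). Handing in.

```bash
python3 -c "
from plant import arm
s=arm.sense();print(s['time_s'],s['qvel'].round(3),s['ft_force'].round(1));print(arm.job_done())"
```

```text
35.7333 [ 0.016 -0.008  0.007  0.007 -0.003 -0.002 -0.003] [ 0.2 -0.8  0.3]
the job is handed in; nothing more can be done
None
```

Both orders are made up and the job is handed in, with about 36 s used of the 136 s allowed.

- **Cream tray:** amber tumbler on the front pad, the sugar bowl that started nearest the base on the middle pad, shaker on the rear pad.
- **Black tray:** green tumbler on the rear pad, blue-lid jar on the front pad.

**Last checks:** the final top picture shows all five upright and within about 3 mm of their pad centres. The arm was clear of everything, with about zero force at the wrist, and no check failed. I never moved the yellow-lid jar or the two other bowls. The yellow jar and one bowl are in the final crop, standing; I did not re-measure them, and the third bowl is almost entirely outside that crop.

One small disagreement: the amber tumbler's grip read 66 mm where I expected about 63 mm. The side pictures showed it held level and set down normally.

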